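# Culture dish under the UV inspection lamp

### The job

Check the large culture dish for contamination under the low UV lamp: without gripping, lifting or tipping it, push the dish along the bench with the fingertips until it lies centred under the lamp, midway between the lamp's feet and showing equally at the front and back of the housing. Only then press the lamp's hold-to-light button on top of the housing with a fingertip, and finish while holding it fully down. Leave the small dish and everything else on the bench where it stands.

Things in the scene. Friction and masses are not known exactly. Their poses are not given: they have to be found in the camera images.
- dish: the large round culture dish, closed and sealed, clear plastic with cream agar and green plantlets: 90 mm across, 17 mm high, 40 to 75 g, flat on the bench in front of the lamp, left or right of its middle. Origin: centre of its underside. z is up; its yaw means nothing. It slides when pushed at its side and stops when the push stops. Centred, it shows about 10 mm in front of and behind the housing.
- lamp: grey UV lamp bridging two low feet, screwed to the bench. Housing 70 mm deep (x; end caps 74), 300 mm long (y), underside 23 mm and top 53 mm above the bench; feet: upright plates across its ends, 266 mm clear between them, flanges out to y = +-172 mm. Origin: on the bench under the housing's middle, where the dish's centre belongs. x points away from the robot (the dish goes in along +x), y along the housing, z up.
- button_top (a point): centre of the top face of the lamp's push button: a round grey cap 26 mm across in a black bezel 40 mm by 44 mm (bezel top 56 mm above the bench), 100 mm from the middle of the housing towards its +y end. The cap's top is 65.5 mm above the bench when up, 60.5 mm when fully down.
- lamp_button (a joint): travel of that button in m: 0 up, 0.005 fully down. A spring lifts it again: about 1.5 N to start it moving, 5 N when fully down; it lights the lamp only while held down.
- small_dish: bystander: a small round culture dish of the same make, 60 mm across and 15 mm high, on the other side of the middle from the large one. Origin: centre of its underside.
- jar: bystander: closed glass culture jar with a steel lid, 66 mm across, 96 mm high. Origin: centre of its underside.
- open_jar: bystander: open glass culture jar, 66 mm across, 94 mm high. Origin: centre of its underside.
- jar_lid: bystander: a loose brass-coloured jar lid lying flat, 66 mm across, 12 mm high, on the left of the lamp. Origin: centre of its underside.
- tape: bystander: a roll of tape lying flat, 52 mm across, 24 mm high. Origin: centre of its underside.
- spray: bystander: spray bottle, 76 mm across, about 200 mm high. Origin: centre of its underside.
- lighter: bystander: red gas lighter lying flat, about 240 mm long, 30 mm wide, 26 mm high. Origin: on its underside, near its middle.

How it is judged:
By the outcome, as a careful person would: the job done as asked, in the order asked, and still so for the second after the job is handed in, while the arm keeps its last pose, push and grip.
It also fails if it takes over 61 s, if anything falls off the work surface, if the arm or the gripper's body presses on something with over 40 N, if the wrist force passes 120 N, or if a joint passes its speed limit or range.

### The arm

A 6-joint arm with a two-finger parallel gripper is mounted at the origin on the work surface. World frame = base frame: x ahead of the robot, y to its left, z up, the work surface at z = 0. Lengths are in mm, angles in rad, forces in N, time in s.
With the tool pointing down it reaches from about 350 to 775 mm from the base axis. Payload 7.3 kg.
Tool frame: the origin (TCP) lies at the very end of the fingers, on their centre line; the grasp point (between the pads) lies 19 mm behind it (bot.grip_point_offset is the distance from the TCP to the grasp point, in mm); z points along the fingers, y is the line along which they close (so a half turn about z gives the same grasp; the last joint's range is limited). The gripper opens to 92 mm and grips with 3 to 60 N. Pads are 19 mm wide; open, the fingers measure 130 mm over their backs; the gripper's body (75 mm by 190 mm) begins 47 mm behind the grasp point.
Start: joints at [-1.285, 0.342, 1.524, -0, 1.275, -0.146], TCP at [219.74, -476.822, 226.741] pointing down, gripper open.
Joint ranges: [-2.53, 2.53], [-0.77, 2.02], [0.04, 2.7], [-1, 4.14], [0.28, 2.66], [-3.11, 3.11]. Speed limits (rad/s): [2.57, 2.57, 3.14, 3.14, 3.14, 3.14].

### API

Orientations are given as [roll, pitch, yaw] about the fixed x, y, z axes, in that order (R = Rz(yaw) Ry(pitch) Rx(roll)).
In Python, from plant import bot gives the robot as it stands. The module is installed in compiled form; this text tells all that it offers.
- The arm moves only by the shell command python3 -m jog 'ROWS' [OPENING]. ROWS is JSON, a list of rows, each a list of 6 numbers: the shift along the tool's x, y, z in mm, then the turn, a rotation vector about the tool's x, y, z in rad. In form: [[dx, dy, dz, rx, ry, rz], ...]. A call has 1 to 12 rows; each row shifts and turns the commanded pose from where the row before left it, along the tool's axes as they then stand; what a row does not reach is not made up. A row lasts 1/10 s, in which the tool goes at most 50 mm and 8.59 degrees, less where a joint would pass 70% of its speed; a pose out of reach is approached as far as the arm can. A call with a gripper value outside its range is refused whole. OPENING is the opening in per cent of the stroke, from 0 (shut) to 100 (fully open), set as the call begins (- or left out, the last holds). The fingers move at their own pace and stop on an object; the grip force is fixed at half the most. Time passes only in rows, so rows that do not move let the fingers close. It gives the time, the measured TCP pose, the force, the opening and the grip force at its end, in the units of the state.
- bot.get_obs(): the state, without advancing time (a new reading comes with each control period).
- bot.capture(name): name is "scene" or "top" or "wrist"; returns the picture (480x640x3 uint8, red, green, blue); there is no depth.
- bot.camera_model(name): a dict with "fx", "fy", "cx", "cy" (pixels), "position" and "orientation" of the camera in the world; the wrist camera has in their place "T_tool_cam" (4x4, takes a point from camera to tool coordinates, whose origin is the TCP and whose axes are the flange's). Camera axes: x right, y down, z forward; pixel columns grow to the right and rows downward; lengths in mm; the calibration is good to about 2 mm. A picture is of the moment at which its call begins: read the wrist's pose just before it. camera_model takes no time and is no camera call.
- bot.close_job(): hands the job in; it is judged then, once.
Trained networks look in the newest picture that a camera, given by its name, has taken for a name from the list of things; names that differ only in an ending like _2 or _b are one class to them, and where a whole thing is asked for, a point or a joint stands for the part that bears it (a point fixed in the world has none). Each returns a list of dicts, best first, with "p" (0 to 1); they miss things now and then, are a little off and sometimes report something else, mostly with a low value. They report only what shows in the picture. A call takes as long as a camera call.
- bot.outline_of(target, camera): "mask" (480x640 bool, what is visible of it) and "pixel" ([column, row] in pixels, amid what is visible of it).
The state is a dict: "time": time; "joint_positions": joint angles; "dq": joint speeds; "tau": joint torques, N m; "tool_pos": TCP position; "tcp_rot": TCP orientation; "contact_force": force on the tool from outside, world axes, zero at the start; "moment": the same for the moment, N m; "grip_width": finger opening in mm; "finger_force": force on a finger pad.
Only numpy, scipy, OpenCV 4.12 (cv2) and the standard library are available. Lean on these libraries where they do the work, as an engineer would, in place of code of your own. Each camera call takes 0.05 s, during which the arm holds its last target. There are 200 camera calls.

## Working session

There is one attempt and no reset: what is moved stays moved. The work goes in short steps, Python scripts to look and compute and a shell command to move; the robot and the scene stay as the last step left them, time stands still between calls to the robot, and variables do not carry over. Pictures are saved under pics/ and viewed, at most 10 in all, crops included, and the job is handed in when it is done.

```bash
mkdir -p pics; python3 - <<'E'
from plant import bot
import cv2,numpy as np
o=bot.get_obs(); print({k:np.round(v,3) for k,v in o.items()})
for n in("scene","top"):
    im=bot.capture(n); cv2.imwrite(f"pics/{n}0.png",im[:,:,::-1]); print(n,bot.camera_model(n))
    for t in("dish","lamp","button_top","small_dish","jar","open_jar","jar_lid","tape","spray","lighter"):
        for r in bot.outline_of(t,n)[:2]:
            m=r["mask"]; ys,xs=np.where(m); print(t,round(r["p"],2),np.round(r["pixel"]),xs.min(),xs.max(),ys.min(),ys.max(),m.sum())
print(bot.camera_model("wrist"))
E
```

```text
{'time': np.float64(0.0), 'joint_positions': array([-1.285,  0.343,  1.525, -0.   ,  1.275, -0.146]), 'dq': array([ 0.   , -0.   ,  0.001, -0.   , -0.   , -0.001]), 'tau': array([-1.0000e-03, -4.3124e+01, -2.4421e+01,  7.2000e-02,  5.6000e-02,
       -0.0000e+00]), 'tool_pos': array([ 219.638, -476.4  ,  226.042]), 'tcp_rot': array([-3.14 , -0.   ,  0.432]), 'contact_force': array([-0.228,  0.495, -0.683]), 'moment': array([-0.01 ,  0.019,  0.019]), 'finger_force': np.float64(0.0), 'grip_width': np.float64(91.75)}
scene {'fx': 564.6231833698909, 'fy': 564.6231833698909, 'cx': 313.2028479822401, 'cy': 243.90525713394834, 'position': array([1065.93540132,  416.49079715, 1027.43485526]), 'orientation': array([-2.51841782e+00,  6.67389661e-04,  2.26300099e+00])}
dish 0.62 [397. 275.] 373 415 256 297 1381
dish 0.44 [392. 405.] 367 439 371 443 2960
lamp 0.58 [305. 301.] 232 369 242 367 5653
button_top 0.7 [333. 322.] 328 340 314 327 146
small_dish 0.86 [307. 216.] 293 318 204 228 542
jar 0.9 [174. 237.] 154 191 213 261 1375
jar 0.21 [392. 407.] 367 440 372 443 2994
open_jar 0.84 [497. 334.
[... 723 characters left out ...]
08 435 165 197 687
open_jar 0.63 [174. 264.] 158 191 251 279 721
jar_lid 0.81 [209. 224.] 198 222 212 235 469
tape 0.53 [416. 226.] 407 426 222 242 241
spray 0.67 [198. 169.] 174 220 143 187 1287
lighter 0.71 [471. 312.] 420 500 281 332 789
{'fx': 369.93009352762147, 'fy': 369.93009352762147, 'cx': 320.4797453783766, 'cy': 240.69282824973948, 'T_tool_cam': array([[ 5.93834511e-04, -9.58923923e-01, -2.83662752e-01,
         7.61055033e+01],
       [ 9.99999465e-01,  8.09678965e-04, -6.43673992e-04,
         1.19255513e-01],
       [ 8.46910154e-04, -2.83662218e-01,  9.58923891e-01,
        -1.57265366e+02],
       [ 0.00000000e+00,  0.00000000e+00,  0.00000000e+00,
         1.00000000e+00]])}
```

View pics/top0.png

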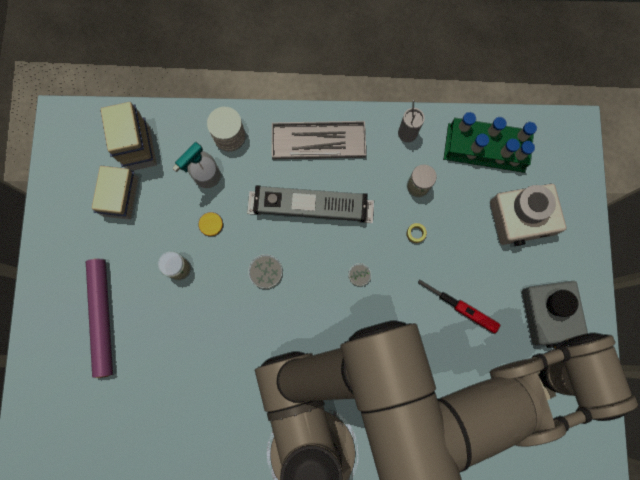

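View pics/scene0.png

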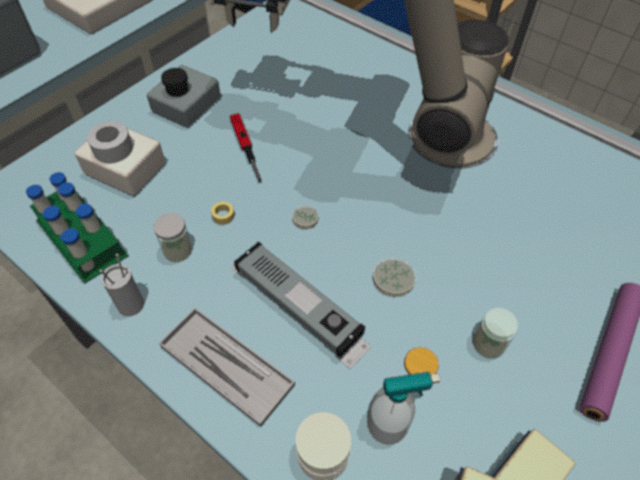

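```bash
cat > h.py <<'E'
from plant import bot
import cv2,numpy as np
from scipy.spatial.transform import Rotation as R
def cam(n,o=None):
    c=bot.camera_model(n)
    if n=="wrist":
        T=np.array(c["T_tool_cam"]); Rt=R.from_euler("xyz",o["tcp_rot"]).as_matrix()
        return c,Rt@T[:3,:3],Rt@T[:3,3]+o["tool_pos"]
    return c,R.from_euler("xyz",c["orientation"]).as_matrix(),np.array(c["position"])
def at(n,px,z,o=None):
    c,M,p=cam(n,o); px=np.atleast_2d(px).astype(float)
    d=np.c_[(px[:,0]-c["cx"])/c["fx"],(px[:,1]-c["cy"])/c["fy"],np.ones(len(px))]@M.T
    return p+d*((z-p[2])/d[:,2])[:,None]
def proj(n,P,o=None):
    c,M,p=cam(n,o); q=(np.atleast_2d(P)-p)@M
    return q[:,:2]/q[:,2:]*c["fx"]+[c["cx"],c["cy"]]
def circ(n,mask,z,o=None):
    k=max(cv2.findContours(mask.astype(np.uint8),0,cv2.CHAIN_APPROX_NONE)[0],key=len)[:,0]
    c,r=cv2.minEnclosingCircle(at(n,k,z,o)[:,:2].astype(np.float32)); return np.round(c),round(r,1)
E
python3 - <<'E'
from h import *
bot.capture("top");bot.capture("scene")
for n in("top","scene"):
  for t,z in(("dish",10),("small_dish",10),("jar_lid",6),("tape",12),("button_top",65),("jar",50),("open_jar",50)):
    r=bot.outline_of(t,n)
    if r: print(n,t,*circ(n,r[0]["mask"],z))
  r=bot.outline_of("lamp",n)[0]["mask"]
  k=max(cv2.findContours(r.astype(np.uint8),0,cv2.CHAIN_APPROX_NONE)[0],key=len)[:,0]
  w=at(n,k,53)[:,:2].astype(np.float32); rc=cv2.minAreaRect(w);print("lamp",rc)
E
```

```text
top dish [459. 137.] 45.9
top small_dish [ 456. -115.] 31.7
top jar_lid [586. 292.] 33.3
top tape [ 571. -265.] 26.7
top jar [ 705. -273.] 48.7
top open_jar [463. 370.] 45.0
lamp ((635.7335205078125, 18.370742797851562), (335.19171142578125, 79.83934783935547), 86.5685806274414)
scene dish [459. 134.] 50.9
scene small_dish [ 456. -115.] 36.2
scene jar_lid [585. 288.] 33.0
scene tape [ 571. -267.] 34.5
scene button_top [646. 121.] 12.5
scene jar [ 701. -277.] 69.5
scene open_jar [463. 370.] 58.7
lamp ((647.6041259765625, 35.22090148925781), (333.05474853515625, 85.81565856933594), 86.72476959228516)
```

The top view shows the large dish at (266,272), the small dish at (360,275), and the lamp housing centred near (310,205). The button is at (272,199) and the lid at (210,224). The scene view agrees, and the lamp is yawed by a few degrees. Next I'll go above it for a close look.

```bash
python3 -m jog '[[0,0,0,0,0,0.1225],[0,0,0,0,0,0.1225],[0,0,0,0,0,0.1225],[0,0,0,0,0,0.1225],[22,-40,-3,0,0,0],[22,-40,-3,0,0,0],[22,-40,-3,0,0,0],[22,-40,-3,0,0,0],[22,-40,-3,0,0,0],[22,-40,-3,0,0,0],[22,-40,-3,0,0,0],[22,-40,-3,0,0,0]]' 44
python3 -m jog '[[22,-40,-3,0,0,0],[22,-40,-3,0,0,0],[22,-40,-3,0,0,0],[22,-40,-3,0,0,0],[22,-40,-3,0,0,0],[22,-40,-3,0,0,0],[0,0,0,0,0,0]]'
python3 - <<'E'
from h import *
o=bot.get_obs(); print(o["tool_pos"],o["tcp_rot"])
im=bot.capture("wrist"); cv2.imwrite("pics/w1.png",im[:,:,::-1]); np.savez("pics/o1.npz",**o)
for t,z in(("dish",17),("small_dish",15),("jar_lid",12),("button_top",65.5),("lamp",53)):
    for r in bot.outline_of(t,"wrist")[:2]:
        print(t,round(r["p"],2),np.round(r["pixel"]),*circ("wrist",r["mask"],z,o))
        if t=="lamp":
            k=max(cv2.findContours(r["mask"].astype(np.uint8),0,cv2.CHAIN_APPROX_NONE)[0],key=len)[:,0]
            print(cv2.minAreaRect(at("wrist",k,53,o)[:,:2].astype(np.float32)))
E
```

```text
time: 3.2
tool_pos: [414.8, -165.9, 251.1]
tcp_rot: [3.141, -0.001, -0.058]
contact_force: [0.6, -0.5, 0.8]
grip_width: 40.6
finger_force: 0.0
time: 3.9
tool_pos: [561.6, 68.8, 268.4]
tcp_rot: [-3.14, -0.001, -0.053]
contact_force: [0.5, -0.5, -0.5]
grip_width: 40.6
finger_force: 0.0
[561.64592238  68.82786725 268.38139508] [-3.13998656e+00 -1.06901280e-03 -5.32618339e-02]
dish 0.85 [277. 276.] [462. 133.] 47.7
dish 0.65 [129. 189.] [587. 282.] 33.9
small_dish 0.86 [478. 276.] [ 457. -114.] 33.7
jar_lid 0.64 [127. 188.] [586. 285.] 34.6
jar_lid 0.52 [ 73. 297.] [453. 383.] 58.9
button_top 0.9 [263. 126.] [645. 117.] 13.1
lamp 0.91 [365. 124.] [638.  22.] 155.4
((640.3206176757812, 22.454147338867188), (306.64556884765625, 73.56341552734375), 86.61561584472656)
```

View pics/w1.png

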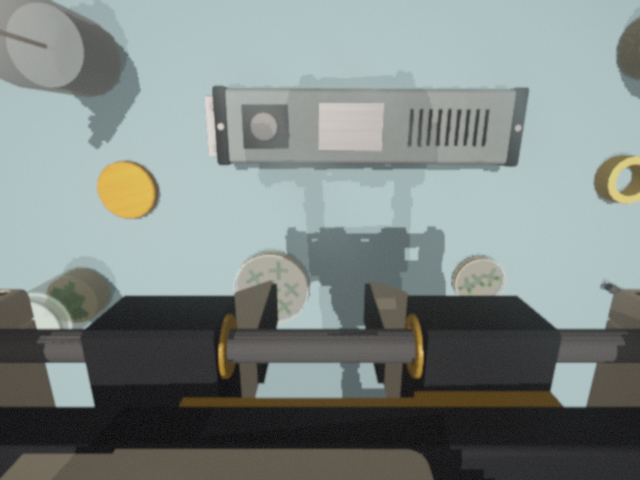

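The wrist view shows the lamp housing centred near px (371,125), the button at (263,126), the dish at (272,285) and the lid at (127,189). That puts the lamp at about (640,19) with yaw -0.058, and the dish at about (460,134.5). My plan is a diagonal two-finger push to in front of the lamp's middle, then a straight push in.

```bash
python3 -m jog '[[0,0,0,0,0,0.135],[0,0,0,0,0,0.135],[0,0,0,0,0,0.135],[0,0,0,0,0,0.135],[0,0,0,0,0,0.135],[0,0,0,0,0,0.133],[-39,7,0,0,0,0],[-39,7,0,0,0,0],[-39,7,0,0,0,0],[-39,7,0,0,0,0],[-39,7,0,0,0,0],[0,0,0,0,0,0]]'
python3 -m jog '[[0,0,40,0,0,0],[0,0,45,0,0,0],[0,0,45,0,0,0],[0,0,45,0,0,0],[0,0,30,0,0,0],[0,0,0,0,0,0]]'
```

```text
time: 5.4
tool_pos: [403.7, 191.4, 269.3]
tcp_rot: [-3.141, 0.001, -0.864]
contact_force: [0.6, -0.1, 0.2]
grip_width: 40.3
finger_force: 0.0
time: 6.0
tool_pos: [404.9, 188.3, 60.7]
tcp_rot: [3.135, 0.003, -0.868]
contact_force: [0.2, 0.1, 0.7]
grip_width: 40.5
finger_force: 0.0
```

```bash
python3 - <<'E'
from h import *
o=bot.get_obs(); p=o["tool_pos"]; print(p,o["tcp_rot"])
im=bot.capture("wrist"); cv2.imwrite("pics/w2.png",im[:,:,::-1])
for r in bot.outline_of("dish","wrist")[:2]: print(round(r["p"],2),r["pixel"],*circ("wrist",r["mask"],17,o),*circ("wrist",r["mask"],8,o))
E
```

```text
[404.85737618 188.30865187  60.68635482] [ 3.13461227e+00  2.93612951e-03 -8.68058900e-01]
0.97 [304.1, 125.8] [459. 135.] 44.9 [459. 135.] 46.9
```

View pics/w2.png

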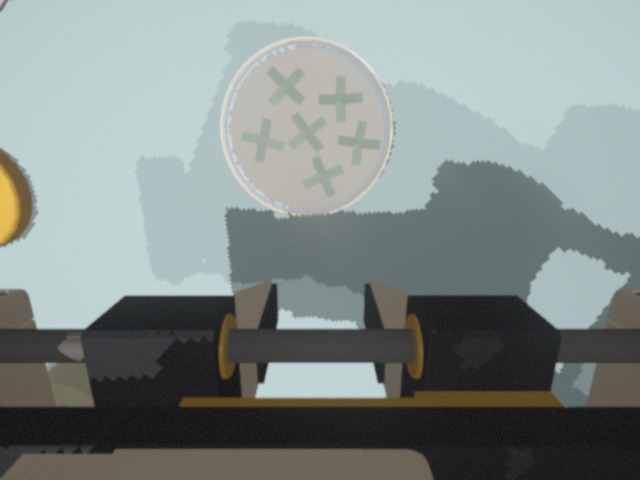

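The dish is at px (307,127), i.e. (459,135), and unobstructed. I'll lower, centre and push.

```bash
python3 -m jog '[[0,-7,20,0,0,0],[0,0,20,0,0,0],[0,0,8,0,0,0],[0,0,4,0,0,0],[10,0,0,0,0,0],[8,0,0,0,0,0],[6,0,0,0,0,0],[8,0,0,0,0,0],[10,0,0,0,0,0],[10,0,0,0,0,0],[10,0,0,0,0,0]]'
python3 -m jog '[[12,0,0,0,0,0],[12,0,0,0,0,0],[12,0,0,0,0,0],[12,0,0,0,0,0],[12,0,0,0,0,0],[12,0,0,0,0,0],[10,0,0,0,0,0],[10,0,0,0,0,0],[8,0,0,0,0,0],[6,0,0,0,0,0],[4,0,0,0,0,0],[0,0,0,0,0,0]]'
python3 - <<'E'
from h import *
o=bot.get_obs(); p=o["tool_pos"]; print(p,o["tcp_rot"])
im=bot.capture("wrist"); cv2.imwrite("pics/w3.png",im[:,:,::-1])
for r in bot.outline_of("dish","wrist")[:2]: print(round(r["p"],2),r["pixel"],*circ("wrist",r["mask"],17,o))
for r in bot.outline_of("button_top","wrist")[:1]: print(round(r["p"],2),r["pixel"],*circ("wrist",r["mask"],65.5,o))
E
```

```text
time: 7.2
tool_pos: [452.9, 146.8, 11.7]
tcp_rot: [-3.142, -0.0, -0.866]
contact_force: [-1.4, -0.3, 1.2]
grip_width: 40.3
finger_force: 0.6
time: 8.4
tool_pos: [523.9, 63.3, 11.7]
tcp_rot: [-3.142, -0.0, -0.866]
contact_force: [-0.3, 0.5, -1.2]
grip_width: 40.6
finger_force: 0.0
[523.88512077  63.34527795  11.65940338] [-3.14151177e+00 -3.56726573e-04 -8.66470263e-01]
0.71 [319.8, 186.1] [556.  25.] 44.9
```

View pics/w3.png

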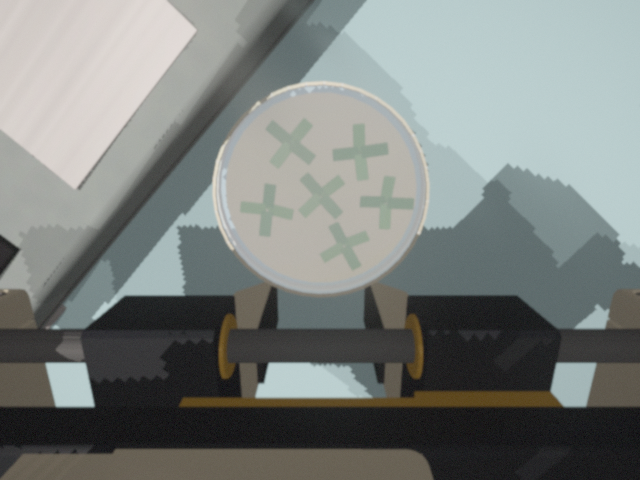

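The dish followed well and is now at (556,25), which is (-84,0) in the lamp frame. I'll back off, rise, turn square to the lamp and measure it from above.

```bash
python3 -m jog '[[-15,0,0,0,0,0],[-15,0,0,0,0,0],[0,0,-45,0,0,0],[0,0,-50,0,0,0],[0,0,-50,0,0,0],[0,0,-45,0,0,-0.135],[0,0,0,0,0,-0.135],[0,0,0,0,0,-0.135],[0,0,0,0,0,-0.135],[0,0,0,0,0,-0.135],[0,0,0,0,0,-0.133],[26,17,0,0,0,0]]'
python3 -m jog '[[26,17,0,0,0,0],[26,17,0,0,0,0],[0,0,0,0,0,0],[0,0,0,0,0,0]]'
python3 - <<'E'
from h import *
o=bot.get_obs(); print(o["tool_pos"],o["tcp_rot"])
im=bot.capture("wrist"); cv2.imwrite("pics/w4.png",im[:,:,::-1]); np.savez("pics/o4.npz",**o)
for t,z in(("dish",17),("button_top",65.5),("lamp",53)):
    for r in bot.outline_of(t,"wrist")[:1]:
        print(t,round(r["p"],2),np.round(r["pixel"]),*circ("wrist",r["mask"],z,o))
        if t=="lamp":
            k=max(cv2.findContours(r["mask"].astype(np.uint8),0,cv2.CHAIN_APPROX_NONE)[0],key=len)[:,0]
            print(cv2.minAreaRect(at("wrist",k,53,o)[:,:2].astype(np.float32)))
E
```

```text
time: 9.75
tool_pos: [526.2, 70.9, 201.7]
tcp_rot: [-3.141, 0.003, -0.051]
contact_force: [0.7, 0.9, 0.9]
grip_width: 40.5
finger_force: 0.0
time: 10.15
tool_pos: [578.0, 32.0, 200.9]
tcp_rot: [-3.141, 0.002, -0.058]
contact_force: [-0.2, 0.4, -0.4]
grip_width: 40.5
finger_force: 0.0
[577.99111518  32.03969527 200.94840732] [-3.14130627e+00  2.02725774e-03 -5.80894589e-02]
dish 0.67 [329. 234.] [557.  25.] 45.9
button_top 0.63 [204. 149.] [646. 116.] 13.7
lamp 0.81 [332. 144.] [639.  18.] 151.6
((640.1531982421875, 17.842071533203125), (298.08349609375, 72.24949645996094), 86.71173858642578)
```

View pics/w4.png

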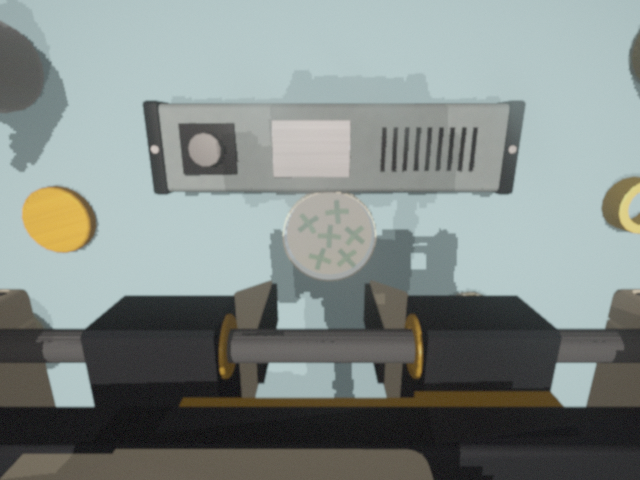

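The lamp is centred at (640,18) with yaw -0.0575. The dish, at px (329,235), is about 2 mm off its axis. I'll line up behind it, lower and push in.

```bash
python3 -m jog '[[-32,3.5,0,0,0,0],[-32,3.5,0,0,0,0],[-32,3.5,0,0,0,0],[0,0,0,0,0,0],[0,0,45,0,0,0],[0,0,50,0,0,0],[0,0,45,0,0,0],[0,0,30,0,0,0],[0,0,14,0,0,0],[0,0,6,0,0,0],[0,0,0,0,0,0]]'
```

```text
time: 11.45
tool_pos: [482.7, 26.5, 11.4]
tcp_rot: [3.142, 0.0, -0.058]
contact_force: [-0.1, -0.1, 0.5]
grip_width: 40.0
finger_force: 0.0
```

```bash
python3 -m jog '[[10,-0.6,0,0,0,0],[8,0,0,0,0,0],[6,0,0,0,0,0],[8,0,0,0,0,0],[10,0,0,0,0,0],[12,0,0,0,0,0],[12,0,0,0,0,0],[12,0,0,0,0,0],[10,0,0,0,0,0],[6,0,0,0,0,0],[4,0,0,0,0,0],[0,0,0,0,0,0]]'
python3 - <<'E'
from h import *
o=bot.get_obs(); print(o["tool_pos"],o["tcp_rot"])
im=bot.capture("wrist"); cv2.imwrite("pics/w5.png",im[:,:,::-1])
E
```

```text
time: 12.65
tool_pos: [580.9, 21.0, 11.6]
tcp_rot: [3.142, -0.0, -0.058]
contact_force: [0.7, 0.4, -0.4]
grip_width: 40.4
finger_force: 0.0
[580.86654228  21.02621444  11.61970917] [ 3.14151037e+00 -4.09438036e-04 -5.82569785e-02]
```

View pics/w5.png

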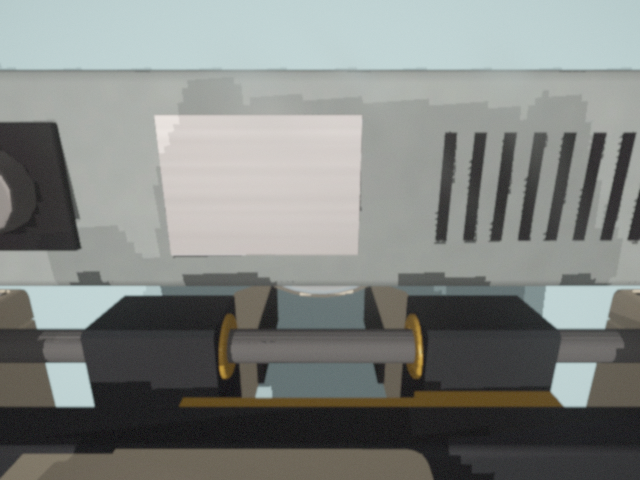

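The dish's near edge shows at px (320,296) just in front of the housing. It needs about 9 mm more, then I'll back off, rise and check the front and back rims from above.

```bash
python3 -m jog '[[3,0,0,0,0,0],[3,0,0,0,0,0],[2,0,0,0,0,0],[1,0,0,0,0,0],[0,0,0,0,0,0]]'
python3 -m jog '[[-10,0,0,0,0,0],[-20,0,0,0,0,0],[-20,0,0,0,0,0],[0,0,-45,0,0,0],[0,0,-50,0,0,0],[0,0,-50,0,0,0],[40,0,-40,0,0,0],[40,0,0,0,0,0],[0,0,0,0,0,0],[0,0,0,0,0,0]]'
python3 - <<'E'
from h import *
o=bot.get_obs(); print(o["tool_pos"],o["tcp_rot"])
im=bot.capture("wrist"); cv2.imwrite("pics/w6.png",im[:,:,::-1]); np.savez("pics/o6.npz",**o)
cv2.imwrite("pics/w6c.png",cv2.resize(im[60:300,120:540,::-1],None,fx=1.9,fy=1.9,interpolation=cv2.INTER_CUBIC))
for t,z in(("dish",17),("button_top",65.5),("lamp",53)):
    for r in bot.outline_of(t,"wrist")[:1]:
        print(t,round(r["p"],2),np.round(r["pixel"]),*circ("wrist",r["mask"],z,o),r["mask"].sum())
        k=max(cv2.findContours(r["mask"].astype(np.uint8),0,cv2.CHAIN_APPROX_NONE)[0],key=len)[:,0]
        print(cv2.minAreaRect(at("wrist",k,z,o)[:,:2].astype(np.float32)))
E
```

```text
time: 13.2
tool_pos: [589.6, 20.6, 11.7]
tcp_rot: [3.141, -0.0, -0.058]
contact_force: [-0.4, -0.9, 0.3]
grip_width: 40.6
finger_force: 0.0
time: 14.2
tool_pos: [614.6, 19.1, 191.2]
tcp_rot: [-3.142, 0.002, -0.058]
contact_force: [-0.9, -0.4, -0.0]
grip_width: 40.2
finger_force: 0.0
[614.55919266  19.08619193 191.220674  ] [-3.14158935e+00  1.51748351e-03 -5.82914183e-02]
dish 0.86 [320. 144.] [675.  16.] 25.3 540
((679.1007690429688, 15.676342964172363), (50.5090217590332, 9.819642066955566), 87.7879867553711)
button_top 0.92 [191. 200.] [646. 116.] 14.1 907
((646.218505859375, 115.93319702148438), (27.37727165222168, 24.145610809326172), 86.6974868774414)
lamp 0.96 [321. 193.] [640.  18.] 152.4 32277
((640.447998046875, 18.353744506835938), (297.7168273925781, 73.63719940185547), 86.69513702392578)
```

View pics/w6c.png

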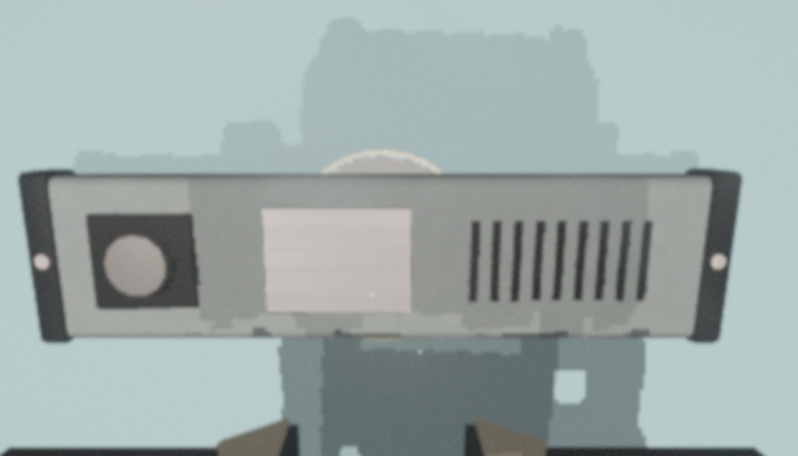

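```bash
python3 - <<'E'
from h import *
o=dict(np.load("pics/o6.npz")); L=np.array([640.3,18.1]); a=-.0577
X=np.array([np.cos(a),np.sin(a)]);Y=np.array([-X[1],X[0]])
r=bot.outline_of("dish","wrist")[0]["mask"]
k=max(cv2.findContours(r.astype(np.uint8),0,cv2.CHAIN_APPROX_NONE)[0],key=len)[:,0]
w=at("wrist",k,15,o)[:,:2]-L; lx,ly=w@X,w@Y
print("far edge lx",lx.max(),"ly range",ly.min(),ly.max())
from scipy.optimize import least_squares
s=lx>lx.min()+4   # arc
print(least_squares(lambda c:np.hypot(lx[s]-c[0],ly[s]-c[1])-45,[0,0]).x)
print("near edge from crop row", (at("wrist",[[320,60+340/1.9]],15,o)[:,:2]-L)@X)
m=bot.outline_of("lamp","wrist")[0]["mask"]
k=max(cv2.findContours(m.astype(np.uint8),0,cv2.CHAIN_APPROX_NONE)[0],key=len)[:,0]
w=at("wrist",k,53,o)[:,:2]-L; print("lamp lx at mid",np.percentile((w@X)[abs(w@Y)<100],[5,95]))
E
```

```text
far edge lx 43.62973218847321 ly range -25.658649957727615 25.148255159742284
[-1.20946947 -0.24109059]
near edge from crop row [-46.88047341]
lamp lx at mid [-34.08098476  35.44275364]
```

The dish is laterally centred and about 1–2 mm short. I'll check the front rim from directly above it.

```bash
python3 -m jog '[[-32,0,0,0,0,0],[-32,0,0,0,0,0],[-32,0,0,0,0,0],[0,0,0,0,0,0],[0,0,0,0,0,0]]'
python3 - <<'E'
from h import *
o=bot.get_obs(); print(o["tool_pos"])
im=bot.capture("wrist"); cv2.imwrite("pics/w7.png",im[:,:,::-1])
cv2.imwrite("pics/w7c.png",cv2.resize(im[0:200,220:420,::-1],None,fx=3,fy=3,interpolation=cv2.INTER_CUBIC))
L=np.array([640.3,18.1]); a=-.0577
X=np.array([np.cos(a),np.sin(a)]);Y=np.array([-X[1],X[0]])
from scipy.optimize import least_squares
for r in bot.outline_of("dish","wrist")[:2]:
    k=max(cv2.findContours(r["mask"].astype(np.uint8),0,cv2.CHAIN_APPROX_NONE)[0],key=len)[:,0]
    w=at("wrist",k,15,o)[:,:2]-L; lx,ly=w@X,w@Y; s=lx<lx.max()-4
    print(r["p"],r["pixel"],r["mask"].sum(),lx.min(),ly.min(),ly.max(),least_squares(lambda c:np.hypot(lx[s]-c[0],ly[s]-c[1])-45,[0,0]).x)
for r in bot.outline_of("lamp","wrist")[:1]:
    k=max(cv2.findContours(r["mask"].astype(np.uint8),0,cv2.CHAIN_APPROX_NONE)[0],key=len)[:,0]
    w=at("wrist",k,53,o)[:,:2]-L; print("lamp lx at mid",np.percentile((w@X)[abs(w@Y)<100],[5,95]))
E
```

```text
time: 15.0
tool_pos: [518.9, 24.7, 192.8]
tcp_rot: [3.141, -0.002, -0.058]
contact_force: [-0.3, -0.9, 0.1]
grip_width: 40.7
finger_force: 0.0
[518.93773387  24.71251664 192.81279281]
0.56 [319.1, 123.5] 648 -46.596484577090266 -28.648913406399128 26.5468471518831 [-1.33793248 -0.81479599]
lamp lx at mid [-36.93781356  33.33139412]
```

View pics/w7c.png

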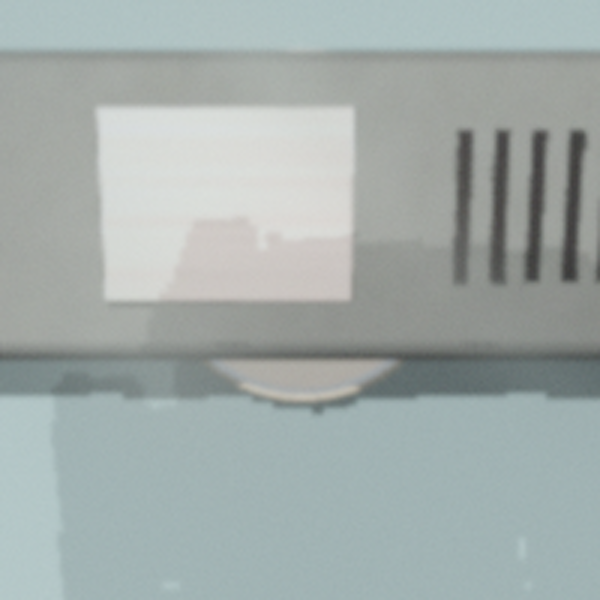

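Fitted to its rims, the dish sits within about 1.5 mm of centre both ways, with rim showing front and back, so I'll leave it. Before pressing, I'll check the clearance to the spray bottle.

```bash
python3 - <<'E'
from h import *
o=dict(np.load("pics/o4.npz")); print("w4",at("wrist",[[45,70],[40,95]],0,o))
o=dict(np.load("pics/o1.npz")); 
print("top base",at("top",[[217,178],[205,187],[203,170]],0), "head",at("top",[[188,156],[203,147]],190))
print("scene base",at("scene",[[391,442],[372,420],[414,420]],0))
o=bot.get_obs();print(o["tool_pos"],o["tcp_rot"])
E
```

```text
w4 [[719.69927915 268.86002998   0.        ]
 [699.51116278 278.97713206   0.        ]]
top base [[716.97167613 280.8002407    0.        ]
 [690.59863582 312.48025695   0.        ]
 [739.28002351 320.71452685   0.        ]] head [[713.87643425 318.19671671 190.        ]
 [737.61542948 282.97262452 190.        ]]
scene base [[745.16613331 330.50421614   0.        ]
 [734.83425592 280.90294381   0.        ]
 [685.78635732 340.09127572   0.        ]]
[519.8895951   24.56054696 192.23235808] [ 3.14147995e+00 -1.14050742e-03 -5.83256124e-02]
```

```bash
python3 -m jog '[[30,-25,0,0,0,0],[30,-25,0,0,0,0],[30,-25,0,0,0,0],[31,-24.6,0,0,0,0],[0,0,40,0,0,0],[0,0,40,0,0,0],[0,0,25,0,0,0],[0,0,10,0,0,0],[0,0,0,0,0,0],[0,0,0,0,0,0]]' 0
python3 - <<'E'
from h import *
o=bot.get_obs(); print(o["tool_pos"])
im=bot.capture("wrist"); cv2.imwrite("pics/w8.png",im[:,:,::-1])
for t,z in (("button_top",65.5),("lamp",53)):
  for r in bot.outline_of(t,"wrist")[:1]: print(t,r["p"],r["pixel"],*circ("wrist",r["mask"],z,o))
print(proj("wrist",[[646,117,65.5]],o))
E
```

```text
time: 16.15
tool_pos: [646.7, 117.0, 78.4]
tcp_rot: [-3.141, -0.002, -0.058]
contact_force: [-0.7, -0.3, 0.2]
grip_width: 0.7
finger_force: 0.0
[646.71299503 117.04796954  78.36445043]
button_top 0.66 [317.8, 273.2] [651. 118.] 12.2
lamp 0.81 [456.3, 256.9] [659.  59.] 115.4
[[320.17344147 291.61613279]]
```

View pics/w8.png

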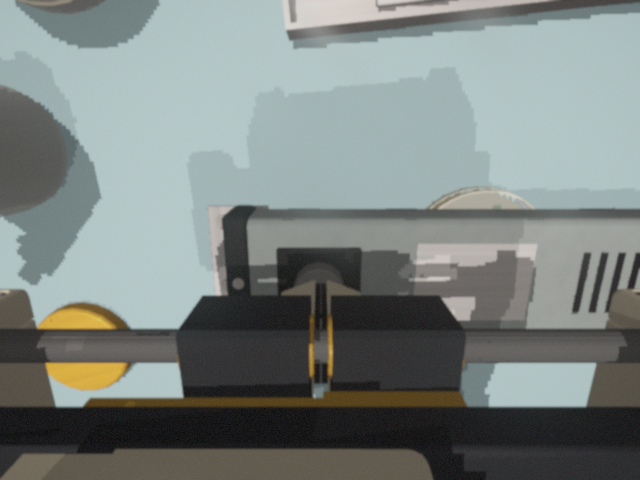

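The fingertips, at px (320,290), are over the cap, whose far rim shows at (320,268). Now I'll press gently.

```bash
python3 -m jog '[[0,0,8,0,0,0],[0,0,4,0,0,0],[0,0,2,0,0,0],[0,0,1,0,0,0],[0,0,0,0,0,0],[0,0,0,0,0,0]]'
python3 -m jog '[[0,0,1,0,0,0],[0,0,1,0,0,0],[0,0,1,0,0,0],[0,0,0,0,0,0],[0,0,0,0,0,0]]'
```

```text
time: 16.9
tool_pos: [645.6, 117.1, 62.4]
tcp_rot: [3.141, -0.0, -0.058]
contact_force: [-1.0, -0.3, 3.3]
grip_width: 0.6
finger_force: 1.9
time: 17.4
tool_pos: [645.6, 117.1, 60.6]
tcp_rot: [3.141, -0.001, -0.058]
contact_force: [-5.4, -0.4, 13.1]
grip_width: 0.2
finger_force: 6.3
```

```bash
python3 -m jog '[[0,0,0,0,0,0],[0,0,0,0,0,0],[0,0,0,0,0,0],[0,0,0,0,0,0],[0,0,0,0,0,0]]'
python3 - <<'E'
from h import *
o=bot.get_obs(); a=cv2.imread("pics/w8.png")[:,:,::-1].astype(int); b=bot.capture("wrist").astype(int)
print("colour change beside lamp",(b-a)[190:205,440:530].mean((0,1)),(b-a)[100:150,300:500].mean((0,1)))
for r in bot.outline_of("dish","wrist")[:2]: print(r["p"],r["pixel"],*circ("wrist",r["mask"],15,o))
bot.capture("scene")
for t,z in(("small_dish",10),("jar_lid",6),("tape",12)):
    r=bot.outline_of(t,"scene"); print(t,r and circ("scene",r[0]["mask"],z))
o=bot.get_obs();print(o["tool_pos"],o["contact_force"],o["time"])
E
```

```text
time: 17.9
tool_pos: [645.6, 117.1, 60.7]
tcp_rot: [3.142, -0.001, -0.058]
contact_force: [-4.7, -1.5, 12.3]
grip_width: 0.3
finger_force: 6.3
colour change beside lamp [-2.87259259 -0.96222222  0.03555556] [0.0107 0.0229 0.0418]
0.6 [490.3, 202.0] [674.  19.] 32.2
small_dish []
jar_lid (array([585., 288.]), 34.0)
tape (array([ 568., -267.]), 34.9)
[645.62695857 117.04491441  60.61101086] [-4.46636403  0.07400552 13.16941738] 18.2
```

```bash
python3 -c "
from plant import bot
print(bot.close_job())"
```

```text
the job is handed in; nothing more can be done
None
```

I pushed the dish to within about 1.5 mm of centre under the lamp, then handed the job in at about 18 s with the button held fully down at about 13 N; the arm touched nothing else, though the small dish was not detected in the last picture, so its position then was not re-measured.

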